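# Open the spring-lid guard case under control and put the tall guard away

### The arm

A 6-joint arm with a two-finger parallel gripper is mounted at the origin on a cart in front of the work surface, level with it; the furniture and walls round the work are solid. World frame = base frame: x ahead of the robot, y to its left, z up, the work surface at z = 0. Lengths are in m, angles in degrees, forces in N, time in s.
With the tool pointing down it reaches from about 0.25 to 0.725 m from the base axis. Payload 9.7 kg.
Tool frame: the origin (TCP) lies midway between the tips of the shut fingers; the grasp point (between the pads) lies 19 mm behind it; z points along the fingers, y is the line along which they close (so a half turn about z gives the same grasp; the last joint's range is limited). The gripper opens to 85 mm and grips with 20 to 120 N. Pads are 22 mm wide; open, the fingers measure 114 mm over their backs; the gripper's body (76 mm by 85 mm) begins 54 mm behind the grasp point. The pads swing forward as they close: fully open they stand 13 mm farther back than shut.
Start: joints at [-68.526, 4.979, 10.078, 95.1, 0, 90], TCP at [0.201, -0.512, 0.21] pointing down, gripper open.
Joint ranges: [-179.16, 179.16], [-48.56, 103.87], [-65.8, 70.77], [-126.05, 130.52], [-82.76, 87.17], [-180, 180]. Speed limits (degrees/s): [127.2, 127.2, 147.25, 180, 180, 180].

### API

Orientations are given as [roll, pitch, yaw] about the fixed x, y, z axes, in that order (R = Rz(yaw) Ry(pitch) Rx(roll)).
In Python, from workcell import * gives the robot as it stands.
- The arm moves only by the tool servo_tool, never from a script. Its argument "moves" is a list of rows, each a list of 4 numbers: the shift along the world's x, y, z in cm, then the turn about the world's z in rad. A call has 1 to 20 rows; each row is the pose to reach, as a shift and turn from the pose commanded when the call began; what a row does not reach only later rows make up. A row lasts 1/12 s, in which the tool goes at most 41.7 mm and 7.16 degrees, less where a joint would pass 70% of its speed; a pose out of reach is approached as far as the arm can. A call with a gripper value outside its range is refused whole. "claw" is the closure, from 0 (fully open) to 1 (shut), set as the call begins (left out, the last holds). The fingers move at their own pace and stop on an object; "force" is the grip in N (left out, the last holds). Time passes only in rows, so rows that repeat a pose let the fingers close. It gives the time, the measured TCP pose, the force, the opening and the grip force at its end, in the units of the state.
- get_obs(): the state, without advancing time (a new reading comes with each control period).
- camera(name): name is "side" or "top" or "wrist"; returns the picture (400x640x3 uint8, red, green, blue); there is no depth.
- get_calibration(name): a dict with "fx", "fy", "cx", "cy" (pixels), "k1" (the pictures are not rectified: a ray, as slopes to the right and down, at radius r is drawn at 1 + k1 r^2 times it, then the intrinsics apply), "rvec" (rotation vector, rad) and "tvec" (3), from world to camera coordinates, as OpenCV has them; the wrist camera has in their place "tool_from_camera" (4x4, takes a point from camera to tool coordinates, whose origin is the TCP and whose axes are the flange's). Camera axes: x right, y down, z forward; pixel columns grow to the right and rows downward; lengths in m; the calibration is good to about 2 mm. A picture is of the moment at which its call begins: read the wrist's pose just before it. get_calibration takes no time and is no camera call.
- job_done(): hands the job in; it is judged then, once.
The state is a dict: "time": time; "q": joint angles; "qd": joint speeds; "joint_efforts": joint torques, N m; "ee_pos": TCP position; "tcp_rot": TCP orientation; "wrist_force": force on the tool from outside, world axes, zero at the start; "torque": the same for the moment, N m; "opening": finger opening in m; "grasp_force": force on a finger pad.
Only numpy, scipy, OpenCV 4.12 (cv2) and the standard library are available. Lean on these libraries where they do the work, as an engineer would, in place of code of your own. Each camera call takes 0.05 s, during which the arm holds its last target. There are 200 camera calls.

### The job

Open the clipper-guard case by pressing its button catch, keeping a fingertip on the spring lid so that it swings up slowly instead of flying open, until it stands fully open. Then lay the taller of the two clipper guards lying on the worktop flat, the same way up as now, on the cork liner in the empty bay of the case. Leave the lid open, and do not disturb the shorter guard, the guard already in the case or the trimmer.

Things in the scene. Friction and masses are not known exactly. Their poses are not given: they have to be found in the camera images.
- guard_case: Fixed aluminium case, 110 (x) x 212 (y) x 44 mm high without lid; origin: centre of its underside, +x from the catch (front) to the hinge. Walls and floor 4 mm. Two open bays, each 102 x 100 mm, centred at y = +52 and -52 mm; divider 3 mm thick, top at z = 18 mm. A black catch block, 40 mm wide, stands 17 mm out of the middle of the front wall (top z = 40); cheeks beside the button reach z = 47.
- case_lid (a joint): Angle of the black lid: 0 shut, 1.85 rad at its open stop (16 degrees past upright). Flat plate 110 x 212 x 8 mm, its top 52 mm above the case's underside when shut. A spring drives it open and holds it at the stop. Freed and not steadied it flies open at over 4 rad/s; more than 3.5 rad/s is flying open. Past about 1.4 rad it may be let go.
- lid_hinge (a point): Middle of the lid's hinge axis, at the back top edge of the case (x = +55, z = 44 mm of the case); the axis runs along the case's y, and the point's axes are the case's. The lid's spring turns about it with some 0.5 N m when shut (4 to 5 N at the front edge), falling to about 0.1 N m near the open stop.
- lid_lip (a point): Middle of the top edge at the front of the lid, 110 mm from the hinge axis along the lid and 8 mm above its underside; moves and turns with the lid. The fingertips can rest here while they also cover the button.
- button_top (a point): Centre of the top of the steel button, 12 (x) x 26 (y) mm, before the middle of the lid's front edge: 2 mm gap to the edge, top 5.5 mm higher than the shut lid's. Pressed straight down it travels 5 mm (2 N at first, 4.5 N at the bottom) and springs back. It frees the lid at about 2.5 mm; the lid then springs up about 3 mm against a fingertip that overhangs both button and lid.
- catch_button (a joint): How far the button is pressed: 0 up, 0.005 m fully down.
- liner_top (a point): Centre of the top of the cork liner, 96 x 94 x 2 mm, on the floor of the empty bay, top 6 mm above the case's underside; axes as the case's. The empty bay is the left or the right one; the other holds a guard.
- tall_guard: Black clipper guard (comb), loose, 12 g, the taller of the two on the worktop: 46 (x) x 49 (y) mm; body 20 mm high, with a rib 26 mm high across its +y end and a thin clip to 35 mm in all. Origin: centre of its underside, z up as it lies. Grasp it across its 46 mm width (its x), low: fingertips 3 to 8 mm above the surface.
- short_guard: Black clipper guard of the same outline, 46 x 49 mm but only 27 mm high in all (body 13 mm); loose on the worktop near the tall one. To be left alone. Origin at the centre of its underside.
- low_guard_in_case: Black clipper guard, 46 x 49 x 30 mm, loose in the occupied bay of the case. To be left alone. Origin at the centre of its underside.
- trimmer: Silver and black hair trimmer lying on the worktop, 34 x 151 (y) x 36 mm, loose. To be left alone. Origin at the centre of its underside.
Mind the look-alikes: they are no part of the job. What is shaped like the tall_guard but purple is not meant.

How it is judged (in metres and radians):
On the way, in this order (a step that is already met when the one before it is completed fails the run):
1. the lid is open to at least 1.6 rad (value of joint case_lid above 1.6 rad), for 0.2 s.
2. the tall guard lies flat on the liner of the empty bay (x of tall_guard in the frame of liner_top between -0.034 and 0.034 m and y of tall_guard in the frame of liner_top between -0.034 and 0.034 m and z of tall_guard in the frame of liner_top below 0.005 m and angle between tall_guard's own z axis and vertical below 0.12 rad), for 0.2 s.
At the end, for the whole second after the job is handed in: The lid stands open (over 1.6 rad), and the tall guard lies released and still in the empty bay, its centre within 34 mm of the liner's centre along each side of the bay, its underside on the liner (within 5 mm) and level within 0.12 rad (all of step 2 and value of joint case_lid above 1.6 rad and linear speed of tall_guard below 0.02 m/s); the robot touches nothing.
It fails at once if the lid flies open (faster than 3.5 rad/s) (velocity of joint case_lid above 3.5 rad/s).
It fails at once if the short guard is moved more than 25 mm (distance of short_guard from where it was at the start of the episode above 0.025 m).
It fails at once if the guard in the case is moved more than 25 mm (distance of low_guard_in_case from where it was at the start of the episode above 0.025 m).
It fails at once if the trimmer is moved more than 25 mm (distance of trimmer from where it was at the start of the episode above 0.025 m).
It also fails if it takes over 61 s, if anything falls off the work surface, if the arm or the gripper's body presses on something with over 40 N, if the wrist force passes 120 N, or if a joint passes its speed limit or range.

## Working session

There is one attempt and no reset: what is moved stays moved. The work goes in short steps, Python scripts to look and compute and a tool call to move; the robot and the scene stay as the last step left them, time stands still between calls to the robot, and variables do not carry over. Pictures are saved under pics/ and viewed, at most 10 in all, crops included, and the job is handed in when it is done.

Besides the shell and the picture viewer there is one more tool, called after "Request:" as name(argument=value, ...), one argument or row to a line, values as JSON. servo_tool: Moves the arm, as the interface text tells. Its arguments: {"type":"object","properties":{"moves":{"type":"array","items":{"type":"array","items":{"type":"number"}}},"claw":{"type":"number"},"force":{"type":"number"}},"required":["moves"]}

```bash
mkdir -p pics
cat > h.py <<'E'
import numpy as np, cv2
from workcell import *
def K(c): return np.array([[c["fx"],0,c["cx"]],[0,c["fy"],c["cy"]],[0,0,1.]])
def pose(name,obs=None):
    """camera R (cam->world), origin"""
    c=get_calibration(name)
    if name=="wrist":
        from scipy.spatial.transform import Rotation as Ro
        T=np.eye(4);T[:3,:3]=Ro.from_euler("xyz",obs["tcp_rot"],degrees=True).as_matrix();T[:3,3]=obs["ee_pos"]
        M=T@np.array(c["tool_from_camera"]);return c,M[:3,:3],M[:3,3]
    R=cv2.Rodrigues(np.array(c["rvec"],float))[0];return c,R.T,-R.T@np.array(c["tvec"],float).ravel()
def ray(name,uv,obs=None):
    c,R,o=pose(name,obs);x=np.array([(uv[0]-c["cx"])/c["fx"],(uv[1]-c["cy"])/c["fy"]]);s=x.copy()
    for _ in range(20): s=x/(1+c["k1"]*(s@s))
    d=R@np.array([s[0],s[1],1]);return o,d/np.linalg.norm(d)
def onz(name,uv,z,obs=None):
    o,d=ray(name,uv,obs);return o+d*(z-o[2])/d[2]
def two(r1,r2):
    (a,d),(b,e)=r1,r2;t=np.linalg.lstsq(np.stack([d,-e],1),b-a,rcond=None)[0]
    p,q=a+d*t[0],b+e*t[1];return (p+q)/2,np.linalg.norm(p-q)
def proj(name,p,obs=None):
    c,R,o=pose(name,obs);v=R.T@(np.array(p)-o);s=v[:2]/v[2];s=s*(1+c["k1"]*(s@s));return np.array([c["fx"]*s[0]+c["cx"],c["fy"]*s[1]+c["cy"]])
E
python3 - <<'E'
from h import *
o=get_obs();print(o)
for n in ("top","side","wrist"):
    im=camera(n);cv2.imwrite(f"pics/{n}0.png",im[...,::-1])
    c,R,t=pose(n,o);print(n,c["fx"],c["k1"],t.round(3),R[:,2].round(3))
a=cv2.imread("pics/top0.png")
E
```

```text
{'time': 0.0, 'q': array([-6.85261384e+01,  5.01117255e+00,  1.00330126e+01,  9.50992532e+01,
        3.62148894e-04,  8.99995694e+01]), 'qd': array([-4.71790339e-02, -1.09227628e-01,  1.83380091e-02,  1.15841182e-01,
        7.58861509e-06,  7.30110226e-02]), 'joint_efforts': array([-8.63697278e-04, -5.20384777e+01,  4.64807081e+01,  1.61949563e-02,
       -1.60132737e-05,  2.67001576e-05]), 'ee_pos': array([ 0.20124695, -0.51157415,  0.20886948]), 'tcp_rot': array([-1.79922587e+02, -3.62730386e-04,  2.14742917e+01]), 'wrist_force': array([0.8781084 , 0.18851267, 0.76727466]), 'torque': array([0.02673496, 0.04374485, 0.02060299]), 'grasp_force': 0.0, 'opening': 0.08561116979384004}
top 408.5678516317459 -0.08678292833746037 [ 0.513 -0.161  1.159] [ 0.044  0.033 -0.998]
side 381.58524935512247 -0.03610157518729897 [ 0.205 -0.876  0.51 ] [ 0.378  0.794 -0.476]
wrist 293.2520381531173 -0.01999945290664488 [ 0.275 -0.483  0.373] [-0.286 -0.112 -0.952]
```

View pics/top0.png

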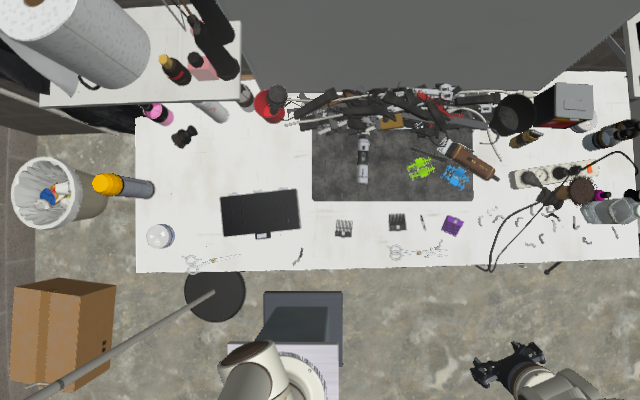

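View pics/side0.png

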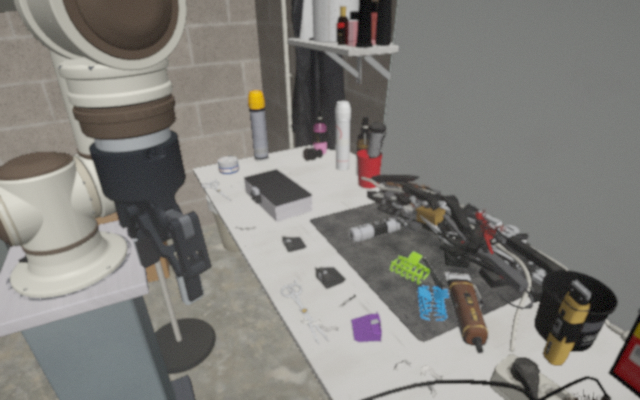

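The top view shows the case's black lid at about (260,212), with the catch on its front edge at (263,236). Two black guards lie at (344,228) and (397,222), and a purple look-alike at (452,225). In the side view the black guards are at (292,243) and (329,276). The candidates for the tall guard are therefore the two black ones, and I'll enlarge them and measure their heights.

Run:
```python
from h import *
t=cv2.imread("pics/top0.png");s=cv2.imread("pics/side0.png")
def cr(i,x,y,w,h,f): return cv2.resize(i[y:y+h,x:x+w],None,fx=f,fy=f,interpolation=cv2.INTER_CUBIC)
a=np.hstack([cr(t,325,202,100,50,4),cr(s,270,225,100,75,4)[:200*1+100][:300]] if 0 else [cr(t,325,205,100,70,4),cr(s,265,225,100,70,4)])
b=np.hstack([cr(t,210,180,100,70,4),cr(s,235,160,100,70,4)])
cv2.imwrite("pics/m1.png",np.vstack([a,b]))
# blobs
for n,i,roi in (("top",t,(325,205,90,45)),("side",s,(275,228,75,70)),("top",t,(210,180,100,70))):
    x,y,w,h=roi;g=i[y:y+h,x:x+w].max(2)
    m=(g<100).astype(np.uint8);k,l,st,ce=cv2.connectedComponentsWithStats(m)
    for j in range(1,k):
        if st[j,4]>30:
            r=cv2.minAreaRect(np.argwhere(l==j)[:,::-1].astype(np.float32))
            print(n,st[j]+[x,y,0,0,0],(ce[j]+[x,y]).round(1),(cv2.boxPoints(r)+[x,y]).round(1).tolist())
            ctr=(cv2.boxPoints(r)+[x,y]).mean(0)
            for z in (0,.02,.052): print("  ",z,onz(n,ctr,z).round(4))
```

```text
top [389 215  17  16 203] [396.9 222.3] [[389.0, 215.0], [405.0, 215.0], [405.0, 230.0], [389.0, 230.0]]
   0 [ 0.4926 -0.3301  0.    ]
   0.02 [ 0.4929 -0.3272  0.02  ]
   0.052 [ 0.4935 -0.3225  0.052 ]
top [335 231  16   6  59] [343.  233.7] [[334.7, 235.4], [335.1, 230.5], [350.4, 232.0], [349.9, 236.9]]
   0 [ 0.4625 -0.1759  0.    ]
   0.02 [ 0.4634 -0.1757  0.02  ]
   0.052 [ 0.4648 -0.1753  0.052 ]
side [321 228  28  16 201] [335.2 233.6] [[320.1, 240.5], [321.4, 226.2], [349.3, 228.8], [348.0, 243.0]]
   0 [ 0.5832 -0.1837  0.    ]
   0.02 [ 0.5684 -0.2109  0.02  ]
   0.052 [ 0.5446 -0.2543  0.052 ]
side [285 238  19  13 158] [294.4 244.2] [[284.1, 241.3], [300.3, 235.9], [303.8, 246.4], [287.6, 251.8]]
   0 [ 0.4789 -0.1732  0.    ]
   0.02 [ 0.4681 -0.2008  0.02  ]
   0.052 [ 0.4509 -0.2449  0.052 ]
side [317 268  27  19 321] [329.7 276.8] [[313.0, 273.0], [325.5, 260.5], [344.0, 279.0], [331.5, 291.5]]
   0 [ 0.4955 -0.3171  0.    ]
   0.02 [ 0.4841 -0.3391  0.02  ]
   0.052 [ 0.4659 -0.3742  0.052 ]
top [ 220  189   80   50 3037] [259.6 212.6] [[219.3, 197.0], [295.2, 188.6], [300.1, 233.6], [224.2, 241.9]]
   0 [0.5168 0.0597 0.    ]
   0.02 [0.5167 0.0559 0.02  ]
   0.052 [0.5166 0.0498 0.052 ]
```

View pics/m1.png

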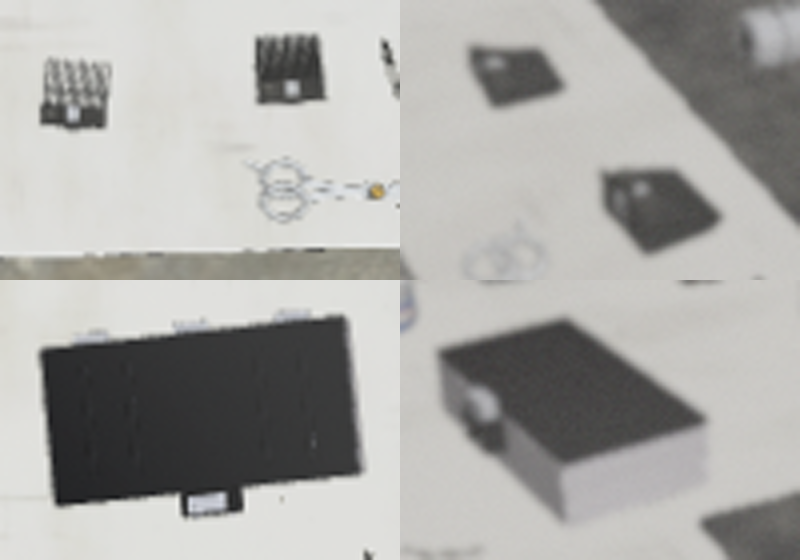

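The enlarged crop shows both black guards with the rib and clip end toward the robot (-x). The guard at top (397,222) / side (329,276) looks the taller of the two, so I'm triangulating to confirm it and to locate the lid and button.

Run:
```python
from h import *
P={"BL":((220.5,197.5),(276.3,169.5)),"BR":((296.2,189.3),(311.5,195)),"FR":((300.5,228),(276.8,205.8)),"FL":((224.2,236.2),(245,178)),
"btn":((261.9,235.8),(256,189.5)),
"tallclip":((398,227),(325.2,272)),"shortclip":((343,233.8),(288.2,240.5)),"purple":((452,225),(366,327))}
r={}
for k,(a,b) in P.items():
    p,e=two(ray("top",a),ray("side",b));r[k]=p;print(k,p.round(4),round(e,4))
Z=np.mean([r[k][2] for k in("BL","BR","FR","FL")]);print("lid z",Z)
q={k:onz("top",P[k][0],.052) for k in ("BL","BR","FR","FL")}
for k in q: print(k,q[k].round(4))
print(np.linalg.norm(q["BL"]-q["BR"]),np.linalg.norm(q["BL"]-q["FL"]))
y=(q["BL"]+q["FL"]-q["BR"]-q["FR"])[:2];print("case yaw",np.degrees(np.arctan2(-y[0],y[1])))
c=sum(q.values())/4;print("centre",c)
print("btn",onz("top",P["btn"][0],.0575))
o=get_obs();print(o["time"],[proj("wrist",p,o) for p in (r["tallclip"],r["shortclip"])])
```

```text
BL [0.5661 0.1599 0.0488] 0.001
BR [ 0.5862 -0.0501  0.0488] 0.0009
FR [ 0.4815 -0.0615  0.0487] 0.0011
FL [0.4609 0.1494 0.0475] 0.0021
btn [0.4614 0.0433 0.0548] 0.0011
tallclip [ 0.4811 -0.3294  0.0244] 0.0012
shortclip [ 0.4632 -0.1771  0.0167] 0.0006
purple [ 0.483  -0.4822  0.0112] 0.0023
lid z 0.0484618919166719
BL [0.5664 0.1588 0.052 ]
BR [ 0.5864 -0.0506  0.052 ]
FR [ 0.4811 -0.0616  0.052 ]
FL [0.4601 0.1485 0.052 ]
0.210349795019721 0.10677118750696618
case yaw 5.591015051192714
centre [0.52348341 0.04875766 0.052     ]
btn [0.46093639 0.043025   0.0575    ]
0.15 [array([ 248.97448647, -184.89011349]), array([  86.92435368, -225.70263628])]
```

The tall guard is confirmed: its clip spot measures 24 mm up against 17 mm for the short one. I'm shutting the fingers and moving over the catch.

Request:
servo_tool(
  moves=[
    [4,8.3,0,-0.05],
    [8,16.6,0,-0.1],
    [12,24.9,-2,-0.15],
    [16,33.2,-4,-0.2],
    [20,41.5,-6,-0.25],
    [24,49.8,-7,-0.279],
    [26.6,55.5,-8,-0.279],
    [26.6,55.5,-8,-0.279],
    [26.6,55.5,-8,-0.279],
    [26.6,55.5,-8,-0.279],
    [26.6,55.5,-8,-0.279],
    [26.6,55.5,-8,-0.279],
    [26.6,55.5,-8,-0.279],
    [26.6,55.5,-8,-0.279],
    [26.6,55.5,-8,-0.279],
    [26.6,55.5,-8,-0.279],
    [26.6,55.5,-8,-0.279],
    [26.6,55.5,-8,-0.279],
    [26.6,55.5,-8,-0.279],
    [26.6,55.5,-8,-0.279],
  ],
  claw=1,
  force=30,
)

```text
time: 1.82
ee_pos: [0.4672, 0.0421, 0.13]
tcp_rot: [180.0, -0.0, 5.4]
wrist_force: [-0.6, -0.5, 0.2]
opening: 0.0001
grasp_force: 0.0
```

Run:
```python
from h import *
o=get_obs();print(o["time"],o["ee_pos"],o["tcp_rot"],o["wrist_force"],o["opening"])
im=camera("wrist");s=camera("side")
cv2.imwrite("pics/w1.png",np.hstack([im[...,::-1][:, :],])) 
c=cv2.resize(s[80:260,160:340],None,fx=2.22,fy=2.22,interpolation=cv2.INTER_CUBIC)[:400,:,::-1]
v=np.hstack([im[...,::-1],c]);v=cv2.resize(v,(800,int(800*400/v.shape[1])));cv2.imwrite("pics/v1.png",v)
print(proj("wrist",o["ee_pos"],o),proj("wrist",[.4608,.0427,.0575],o),v.shape)
```

```text
1.8167 [0.46719386 0.04207183 0.12996716] [ 1.79994970e+02 -3.12425003e-02  5.35427274e+00] [-0.5598936  -0.48777205  0.22636214] 0.00010350644777339281
[323.11715249 234.22002288] [321.71173647 204.06788641] (307, 800, 3)
```

View pics/v1.png

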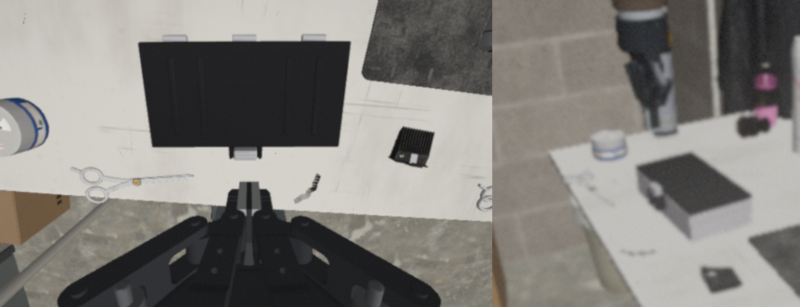

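The wrist view shows the lid square to the tool, with the button at about (319,200) full-scale and the fingertips at about (324,236). I'm refining the lid's front edge from the wrist ray.

Run:
```python
from h import *
o=get_obs()
im=cv2.imread("pics/w1.png").max(2)
col=im[150:230,300:345].mean(1).round();print(list(zip(range(150,230),col.astype(int)))[30:70])
f=.768
for n,p,z in (("FL",(152/f,147/f),.052),("FR",(340/f,147/f),.052),("BL",(139/f,42/f),.052),("BR",(349/f,42/f),.052),("btn",(245/f,154/f),.0575)):
    w=onz("wrist",p,z,o);print(n,w.round(4))
top=cv2.imread("pics/top0.png")
p,e=two(ray("wrist",(245/f,154/f),o),ray("top",(261.9,235.8)));print("btn wrist+top",p.round(4),e)
```

```text
[(180, np.int64(34)), (181, np.int64(34)), (182, np.int64(34)), (183, np.int64(34)), (184, np.int64(34)), (185, np.int64(34)), (186, np.int64(34)), (187, np.int64(34)), (188, np.int64(34)), (189, np.int64(34)), (190, np.int64(40)), (191, np.int64(59)), (192, np.int64(81)), (193, np.int64(88)), (194, np.int64(90)), (195, np.int64(99)), (196, np.int64(117)), (197, np.int64(137)), (198, np.int64(145)), (199, np.int64(147)), (200, np.int64(149)), (201, np.int64(146)), (202, np.int64(144)), (203, np.int64(149)), (204, np.int64(153)), (205, np.int64(161)), (206, np.int64(171)), (207, np.int64(183)), (208, np.int64(190)), (209, np.int64(206)), (210, np.int64(212)), (211, np.int64(212)), (212, np.int64(212)), (213, np.int64(212)), (214, np.int64(212)), (215, np.int64(212)), (216, np.int64(212)), (217, np.int64(212)), (218, np.int64(212)), (219, np.int64(212))]
FL [0.4605 0.1507 0.052 ]
FR [ 0.4803 -0.0608  0.052 ]
BL [0.5687 0.1599 0.052 ]
BR [ 0.588  -0.0465  0.052 ]
btn [0.4639 0.0454 0.0575]
btn wrist+top [0.4603 0.0451 0.047 ] 0.00031966523349242674
```

Request:
servo_tool(
  moves=[
    [0.1,0.2,-2,0],
    [0.1,0.2,-4,0],
    [0.1,0.2,-6,0],
    [0.1,0.2,-6.6,0],
    [0.1,0.2,-7,0],
    [0.1,0.2,-7.1,0],
    [0.1,0.2,-7.2,0],
    [0.1,0.2,-7.3,0],
    [0.1,0.2,-7.3,0],
  ],
)

```text
time: 2.67
ee_pos: [0.4689, 0.0449, 0.0573]
tcp_rot: [-180.0, -0.1, 5.5]
wrist_force: [-0.4, -0.1, 0.3]
opening: 0.0
grasp_force: 0.0
```

Request:
servo_tool(
  moves=[
    [-0.1,0,-0.1,0],
    [-0.1,0,-0.2,0],
    [-0.1,0,-0.3,0],
    [-0.1,0,-0.3,0],
    [-0.1,0,-0.3,0],
  ],
)

```text
time: 3.08
ee_pos: [0.4673, 0.0448, 0.0535]
tcp_rot: [-180.0, 0.0, 5.5]
wrist_force: [-0.4, -0.1, -0.2]
opening: -0.0003
grasp_force: 0.0
```

Request:
servo_tool(
  moves=[
    [0,0,-0.1,0],
    [0,0,-0.2,0],
    [0,0,-0.2,0],
  ],
)

```text
time: 3.33
ee_pos: [0.4673, 0.0448, 0.0513]
tcp_rot: [-180.0, 0.0, 5.5]
wrist_force: [0.4, -0.2, -0.2]
opening: -0.0
grasp_force: 0.0
```

No contact yet at 51 mm, so I'm looking before going lower.

Run:
```python
from h import *
o=get_obs();im=camera("wrist");s=camera("side")
a=cv2.resize(im[150:300,230:410,::-1],(480,400),interpolation=cv2.INTER_CUBIC)
b=cv2.resize(s[110:235,210:310,::-1],(320,400),interpolation=cv2.INTER_CUBIC)
cv2.imwrite("pics/v2.png",np.hstack([a,b]))
print(o["wrist_force"],o["joint_efforts"],[proj("side",p) for p in (o["ee_pos"],[.4608,.0435,.0575])])
```

```text
[ 0.39311091 -0.22576741 -0.21112363] [ 2.00670031e-03 -3.99261439e+01  4.67454386e+01 -6.22176100e-02
  1.14580256e-03 -4.07080177e-05] [array([257.80115906, 189.96518356]), array([255.47880149, 188.63367839])]
```

View pics/v2.png

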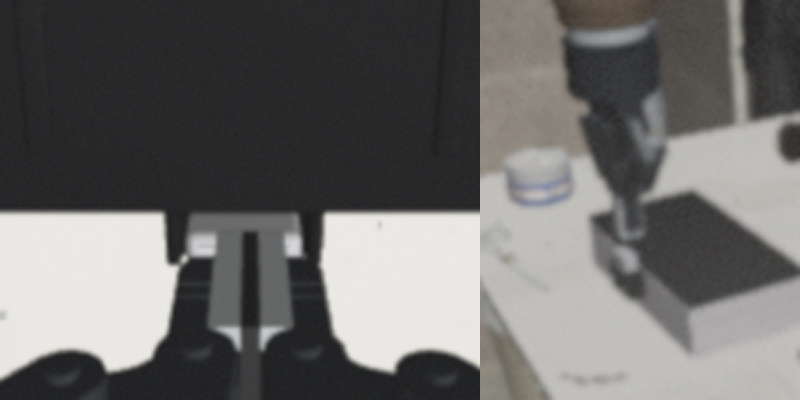

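The wrist crop shows the fingertip's visible end at about full-frame row 237, still over the button and not over the lid edge (row 229). So the tip geometry isn't what I assumed. I'll probe by touch on the shut lid, away from the button, to get the true tip height and reach.

Request:
servo_tool(
  moves=[
    [0,0,2,0],
    [1.5,2,2.5,0],
    [3,5,1.5,0],
    [3,5,0.6,0],
    [3,5,0.4,0],
    [3,5,0.3,0],
    [3,5,0.2,0],
    [3,5,0.1,0],
    [3,5,0.0,0],
    [3,5,0.0,0],
  ],
)

```text
time: 4.27
ee_pos: [0.5003, 0.071, 0.0518]
tcp_rot: [-178.9, -0.0, 7.5]
wrist_force: [0.1, 0.5, -0.3]
opening: 0.0003
grasp_force: 0.0
```

Run:
```python
from h import *
o=get_obs()
for k in ("q","qd","joint_efforts","ee_pos","tcp_rot","wrist_force","torque"): print(k,np.round(o[k],3))
im=camera("wrist");s=camera("side")
a=cv2.resize(im[140:340,190:450,::-1],(520,400),interpolation=cv2.INTER_CUBIC)
b=cv2.resize(s[90:215,220:308,::-1],(280,400),interpolation=cv2.INTER_CUBIC)
cv2.imwrite("pics/v3.png",np.hstack([a,b]))
o=get_obs();print(o["ee_pos"],o["qd"].round(2),o["wrist_force"])
```

```text
q [  7.431  -1.224 -13.751  77.472   1.055 179.955]
qd [ 0.091 -0.042  0.185  0.104 -0.112 -0.05 ]
joint_efforts [-1.0000e-03 -4.5265e+01  4.6592e+01 -5.3000e-02  5.9000e-02  0.0000e+00]
ee_pos [0.5   0.071 0.052]
tcp_rot [-1.78945e+02 -3.00000e-03  7.47600e+00]
wrist_force [ 0.085  0.453 -0.336]
torque [0.025 0.006 0.033]
[0.5004734  0.07105062 0.05187341] [ 0.09  0.21  0.07  0.06  0.02 -0.07] [-0.79276193  0.68461534  0.13636798]
```

View pics/v3.png

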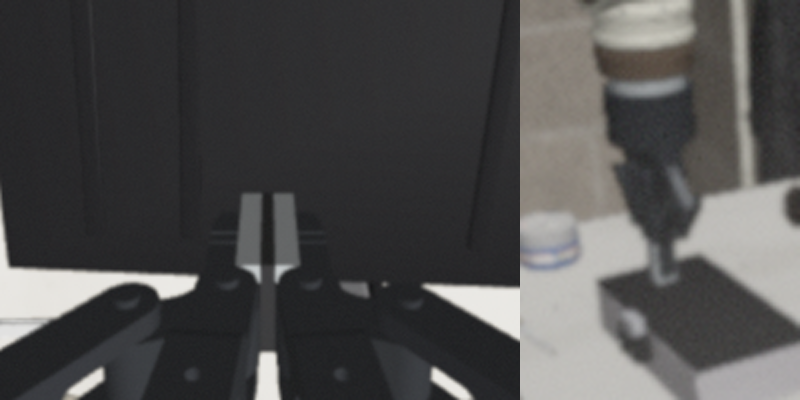

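Joint 6 sits at its limit (q6 = 180°), which is why y lagged, so I'll add some yaw for margin. The tip is over the lid and not touching at 52 mm. I'm probing down gently.

Request:
servo_tool(
  moves=[
    [0,-2,0,0.05],
    [0,-2,-0.1,0.06],
    [0,-2,-0.2,0.06],
    [0,-2,-0.3,0.06],
    [0,-2,-0.3,0.06],
  ],
)

```text
time: 4.78
ee_pos: [0.5004, 0.0515, 0.0484]
tcp_rot: [-178.9, 0.0, 10.9]
wrist_force: [-0.7, 1.0, -0.8]
opening: -0.0002
grasp_force: 0.0
```

Request:
servo_tool(
  moves=[
    [0,0,-0.1,0],
    [0,0,-0.2,0],
    [0,0,-0.3,0],
    [0,0,-0.3,0],
  ],
)

```text
time: 5.12
ee_pos: [0.5003, 0.0513, 0.0453]
tcp_rot: [-178.9, 0.0, 10.9]
wrist_force: [0.5, 0.3, -0.6]
opening: -0.0001
grasp_force: 0.0
```

Request:
servo_tool(
  moves=[
    [0,0,-0.1,0],
    [0,0,-0.2,0],
    [0,0,-0.3,0],
    [0,0,-0.3,0],
  ],
)

```text
time: 5.45
ee_pos: [0.5003, 0.0511, 0.0423]
tcp_rot: [-178.9, 0.0, 10.9]
wrist_force: [0.6, -0.1, 0.9]
opening: 0.0001
grasp_force: 0.0
```

Request:
servo_tool(
  moves=[
    [0,0,-0.1,0],
    [0,0,-0.2,0],
    [0,0,-0.2,0],
  ],
)

```text
time: 5.7
ee_pos: [0.5004, 0.0511, 0.0403]
tcp_rot: [-178.9, 0.0, 10.9]
wrist_force: [-0.2, -0.2, 0.8]
opening: 0.0002
grasp_force: 0.0
```

Request:
servo_tool(
  moves=[
    [0,0,-0.1,0],
    [0,0,-0.2,0],
    [0,0,-0.3,0],
    [0,0,-0.3,0],
  ],
)

```text
time: 6.03
ee_pos: [0.5003, 0.0511, 0.0373]
tcp_rot: [-178.9, 0.0, 10.9]
wrist_force: [-0.1, 0.1, -0.1]
opening: -0.0003
grasp_force: 0.0
```

Run:
```python
from h import *
o0=dict(ee_pos=np.array([.5004,.071,.0519]),tcp_rot=[-178.945,0,7.476])
print("TCP in side",proj("side",o0["ee_pos"]),"wrist",proj("wrist",o0["ee_pos"],o0))
p,e=two(ray("side",(265.6,178.4)),ray("wrist",(323.5,236),o0));print("tip",p.round(4),e)
c=get_calibration("wrist");print(np.round(c["tool_from_camera"],4),c["cx"],c["cy"])
o=get_obs();print(o["ee_pos"],proj("side",o["ee_pos"]))
s=camera("side");w=camera("wrist")
u,v=proj("side",o["ee_pos"]).astype(int)
print(u-12,v-20);print(s[v-20:v+8,u-12:u+13].max(2))
cv2.imwrite("pics/w4.png",w[...,::-1]);cv2.imwrite("pics/s4.png",s[...,::-1])
```

```text
TCP in side [265.96182732 183.72255414] wrist [323.11076306 234.19098001]
tip [0.5037 0.0723 0.0663] 0.005080546147372041
[[-4.000e-04 -9.516e-01 -3.072e-01  7.880e-02]
 [ 1.000e+00 -6.000e-04  4.000e-04  1.000e-04]
 [-6.000e-04 -3.072e-01  9.516e-01 -1.642e-01]
 [ 0.000e+00  0.000e+00  0.000e+00  1.000e+00]] 323.37096882047706 194.37891400673686
[0.50032335 0.05113848 0.037337  ] [268.75526    191.04690643]
256 171
[[191 188 186 179 164 133  97  73  65  62  66  61  60  53  63  62  63  66
   61  57  63  72  98 128 153]
 [184 180 174 165 151 127  98  84  78  70  65  64  57  60  60  64  63  59
   59  57  60  60  73  91 115]
 [163 155 145 132 117  99  89  88  92  85  68  64  57  57  61  60  60  60
   60  57  59  60  60  66  79]
 [124 114 104  87  80  76  84  95 103 102  86  73  60  61  62  59  63  56
   57  60  59  61  59  59  64]
 [ 80  72  68  60  58  64  84  96 112 112  96  76  67  65  64  63  62  61
   59  56  59  60  56  59  60]
 [ 60  55  57  57  63  69  82  99 112 119 106  78  69  65  68  64  61  60
   60  59  57  63  64  61  56]
 [ 57  57  60  61  61  69  79  95 110 120 107  84 
[... 1560 characters left out ...]
64  68  64  67  65  63  63  65  62  61
   63  61  62  63  64  64  60]
 [152 152 143 118  93  79  73  66  61  62  62  63  64  61  65  63  64  62
   66  65  63  64  66  68  63]
 [133 129 121 103  92  89  85  74  67  64  63  64  66  61  63  63  64  64
   64  66  64  65  68  64  62]
 [ 98  97  89  80  87  95  99  85  76  65  63  62  66  63  68  64  62  66
   67  63  64  66  65  67  65]
 [ 72  73  69  72  79  98 102 100  91  81  73  67  67  65  63  61  63  66
   64  64  66  61  65  64  63]
 [ 64  67  62  69  75  94 106 110 107  98  83  69  65  70  68  66  67  64
   66  67  66  64  64  65  63]
 [ 66  63  65  63  72  91 104 113 117 111  97  81  71  67  64  66  64  62
   66  68  64  64  66  64  64]]
```

Triangulating the visible tip from the side and wrist views puts it about 14 mm above the reported TCP, so contact with the 52 mm lid should come right about here. I'm continuing to probe in fine steps.

Request:
servo_tool(
  moves=[
    [0,0,-0.05,0],
    [0,0,-0.1,0],
    [0,0,-0.1,0],
  ],
)

```text
time: 6.38
ee_pos: [0.5004, 0.0512, 0.0365]
tcp_rot: [-178.9, 0.0, 10.9]
wrist_force: [0.7, -0.0, -0.0]
opening: -0.0001
grasp_force: 0.0
```

Request:
servo_tool(
  moves=[
    [0,0,-0.05,0],
    [0,0,-0.1,0],
    [0,0,-0.1,0],
  ],
)

```text
time: 6.63
ee_pos: [0.5004, 0.0512, 0.0355]
tcp_rot: [-178.9, 0.0, 10.9]
wrist_force: [1.0, 0.1, -0.9]
opening: 0.0002
grasp_force: 0.0
```

Request:
servo_tool(
  moves=[
    [0,0,-0.05,0],
    [0,0,-0.1,0],
    [0,0,-0.1,0],
  ],
)

```text
time: 6.88
ee_pos: [0.5004, 0.0511, 0.0345]
tcp_rot: [-178.9, 0.0, 10.9]
wrist_force: [-0.1, 0.3, -0.4]
opening: -0.0002
grasp_force: 0.0
```

Request:
servo_tool(
  moves=[
    [0,0,-0.05,0],
    [0,0,-0.1,0],
    [0,0,-0.1,0],
  ],
)

```text
time: 7.13
ee_pos: [0.5004, 0.0512, 0.0335]
tcp_rot: [-178.9, 0.0, 10.9]
wrist_force: [0.9, 0.1, 0.0]
opening: 0.0001
grasp_force: 0.0
```

Request:
servo_tool(
  moves=[
    [0,0,-0.05,0],
    [0,0,-0.1,0],
    [0,0,-0.1,0],
  ],
)

```text
time: 7.38
ee_pos: [0.5004, 0.0512, 0.0325]
tcp_rot: [-178.9, 0.0, 10.9]
wrist_force: [0.1, -0.1, 0.1]
opening: 0.0001
grasp_force: 0.0
```

Request:
servo_tool(
  moves=[
    [0,0,-0.1,0],
    [0,0,-0.2,0],
    [0,0,-0.2,0],
  ],
)

```text
time: 7.63
ee_pos: [0.5005, 0.0512, 0.0307]
tcp_rot: [-178.9, 0.0, 10.9]
wrist_force: [0.7, -0.4, 0.5]
opening: 0.0002
grasp_force: 0.5
```

Request:
servo_tool(
  moves=[
    [0,0,-0.1,0],
    [0,0,-0.1,0],
  ],
)

```text
time: 7.8
ee_pos: [0.5005, 0.0512, 0.0303]
tcp_rot: [-178.9, -0.0, 10.9]
wrist_force: [-2.1, -1.3, 6.5]
opening: 0.0003
grasp_force: 3.4
```

Request:
servo_tool(
  moves=[
    [0,0,-0.1,0],
    [0,0,-0.1,0],
  ],
)

```text
time: 7.97
ee_pos: [0.5006, 0.0511, 0.0303]
tcp_rot: [-179.0, -0.0, 10.9]
wrist_force: [-5.5, -1.1, 14.7]
opening: 0.0004
grasp_force: 7.5
```

Run:
```python
from h import *
o=get_obs();print(o["time"],o["ee_pos"],o["wrist_force"],o["joint_efforts"].round(2))
s=camera("side");w=camera("wrist")
a=cv2.resize(w[140:340,190:450,::-1],(520,400),interpolation=cv2.INTER_CUBIC)
b=cv2.resize(s[130:230,225:295,::-1],(280,400),interpolation=cv2.INTER_CUBIC)
cv2.imwrite("pics/v5.png",np.hstack([a,b]));print(proj("side",o["ee_pos"]))
```

```text
7.9667 [0.50063661 0.05114733 0.03025454] [-5.46703132 -1.05553258 14.71507723] [ 1.400e-01 -3.846e+01  4.196e+01 -2.560e+00  1.200e-01 -1.000e-02]
[269.06596629 193.27114338]
```

View pics/v5.png

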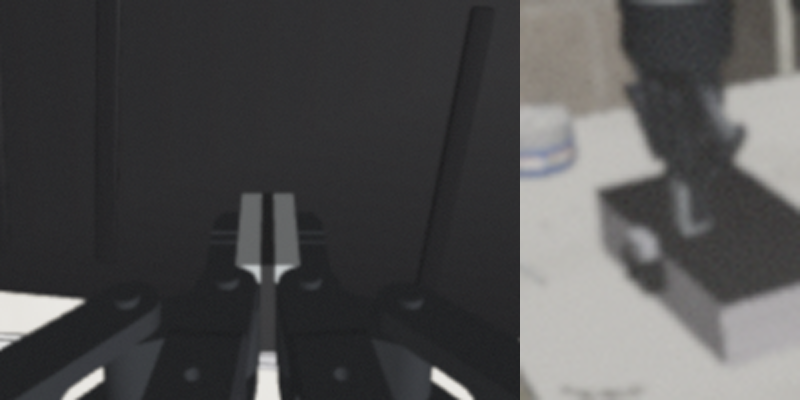

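The tip touches the lid (14 N) at reported z = 0.0303, so with the fingers shut the real tip is about 21 mm behind the reported TCP. In these terms the lid top is 0.0304 and the button top 0.036. Next I'm returning over the catch at x ≈ 0.470 so the tip overhangs both the button and the lid lip.

Request:
servo_tool(
  moves=[
    [0,0,1,0],
    [-1,-0.2,2.2,-0.02],
    [-3,-0.6,2.2,-0.05],
    [-3,-0.6,1.6,-0.05],
    [-3,-0.6,1.1,-0.05],
    [-3,-0.6,0.9,-0.05],
    [-3,-0.6,0.9,-0.05],
  ],
)

```text
time: 8.65
ee_pos: [0.4704, 0.0452, 0.0366]
tcp_rot: [-178.9, 0.1, 8.1]
wrist_force: [0.3, 0.4, 0.4]
opening: -0.0003
grasp_force: 0.0
```

Request:
servo_tool(
  moves=[
    [0,0,-0.05,0],
    [0,0,-0.1,0],
    [0,0,-0.15,0],
    [0,0,-0.2,0],
    [0,0,-0.2,0],
  ],
)

```text
time: 9.07
ee_pos: [0.4707, 0.0452, 0.0358]
tcp_rot: [-178.9, -0.0, 8.1]
wrist_force: [0.3, 0.1, 2.9]
opening: 0.0002
grasp_force: 1.1
```

Request:
servo_tool(
  moves=[
    [0,0,-0.05,0],
    [0,0,-0.1,0],
    [0,0,-0.1,0],
  ],
)

```text
time: 9.32
ee_pos: [0.4707, 0.0452, 0.0349]
tcp_rot: [-178.9, -0.0, 8.1]
wrist_force: [0.3, 1.4, 4.3]
opening: 0.0005
grasp_force: 2.2
```

Request:
servo_tool(
  moves=[
    [0,0,-0.05,0],
    [0,0,-0.1,0],
    [0,0,-0.1,0],
  ],
)

```text
time: 9.57
ee_pos: [0.4707, 0.0452, 0.0338]
tcp_rot: [-178.9, -0.0, 8.1]
wrist_force: [0.3, 0.4, 4.2]
opening: 0.0002
grasp_force: 2.1
```

Request:
servo_tool(
  moves=[
    [0,0,-0.05,0],
    [0,0,-0.1,0],
    [0,0,-0.1,0],
    [0,0,-0.1,0],
  ],
)

```text
time: 9.9
ee_pos: [0.4707, 0.0452, 0.033]
tcp_rot: [-178.9, -0.0, 8.1]
wrist_force: [-1.2, -0.2, 8.2]
opening: -0.0001
grasp_force: 3.8
```

Force jumped to 8 N, so the lid is free and pressing on the fingertip. I'm computing the retreat path along the lip's arc.

Run:
```python
import numpy as np
X0,Z0=1.2,2.5;a=np.radians(5.4)
for th in np.arange(.05,1.501,.05):
    e=np.interp(th,[.02,.7,1.0,1.4],[-9,-3,6,10])
    X=110*(1-np.cos(th))+8*np.sin(th);Z=110*np.sin(th)+8*np.cos(th)-8
    X,Z=(X+e,Z) if e<0 else (X+e*np.cos(th),Z-e*np.sin(th))
    X+=10;dx=(X-X0)/10
    print(f"{th:.2f}  [{dx*np.cos(a):.2f}, {dx*np.sin(a):.2f}, {(Z-Z0)/10:.2f}, 0]")
```

```text
0.05  [0.06, 0.01, 0.30, 0]
0.10  [0.18, 0.02, 0.84, 0]
0.15  [0.34, 0.03, 1.38, 0]
0.20  [0.51, 0.05, 1.92, 0]
0.25  [0.72, 0.07, 2.45, 0]
0.30  [0.95, 0.09, 2.96, 0]
0.35  [1.21, 0.11, 3.47, 0]
0.40  [1.49, 0.14, 3.97, 0]
0.45  [1.79, 0.17, 4.45, 0]
0.50  [2.12, 0.20, 4.93, 0]
0.55  [2.48, 0.23, 5.38, 0]
0.60  [2.85, 0.27, 5.82, 0]
0.65  [3.25, 0.31, 6.24, 0]
0.70  [3.67, 0.35, 6.65, 0]
0.75  [4.21, 0.40, 7.03, 0]
0.80  [4.77, 0.45, 7.40, 0]
0.85  [5.30, 0.50, 7.63, 0]
0.90  [5.83, 0.55, 7.83, 0]
0.95  [6.37, 0.60, 8.00, 0]
1.00  [6.90, 0.65, 8.13, 0]
1.05  [7.39, 0.70, 8.33, 0]
1.10  [7.89, 0.75, 8.49, 0]
1.15  [8.39, 0.79, 8.63, 0]
1.20  [8.89, 0.84, 8.75, 0]
1.25  [9.40, 0.89, 8.83, 0]
1.30  [9.90, 0.94, 8.90, 0]
1.35  [10.41, 0.98, 8.93, 0]
1.40  [10.92, 1.03, 8.94, 0]
1.45  [11.42, 1.08, 8.97, 0]
1.50  [11.92, 1.13, 8.98, 0]
```

Request:
servo_tool(
  moves=[
    [0,0,0.1,0],
    [0,0,0.3,0],
    [0.1,0,0.5,0],
    [0.2,0,0.85,0],
    [0.25,0,1.1,0],
    [0.35,0,1.4,0],
    [0.35,0,1.4,0],
  ],
)

```text
time: 10.48
ee_pos: [0.4742, 0.0452, 0.0473]
tcp_rot: [-178.9, 0.0, 8.1]
wrist_force: [-4.4, 0.2, 5.0]
opening: 0.0
grasp_force: 2.5
```

The lid follows with 5 N on the fingertip, so I'm continuing along the arc.

Request:
servo_tool(
  moves=[
    [0.2,0,0.5,0],
    [0.4,0.05,1.05,0],
    [0.6,0.05,1.55,0],
    [0.85,0.1,2.05,0],
    [1.15,0.1,2.55,0],
    [1.45,0.15,3.05,0],
    [1.8,0.2,3.5,0],
    [2.15,0.2,4,0],
    [2.5,0.25,4.4,0],
    [2.9,0.3,4.85,0],
    [2.9,0.3,4.85,0],
  ],
)

```text
time: 11.4
ee_pos: [0.5038, 0.0481, 0.0971]
tcp_rot: [-179.0, -0.1, 8.1]
wrist_force: [-7.0, -2.5, 10.7]
opening: -0.0003
grasp_force: 5.4
```

Request:
servo_tool(
  moves=[
    [0.4,0.05,0.4,0],
    [0.95,0.1,0.8,0],
    [1.5,0.15,1.15,0],
    [2.05,0.2,1.4,0],
    [2.6,0.25,1.6,0],
    [3.1,0.3,1.75,0],
    [3.65,0.35,1.9,0],
    [4.15,0.4,2.1,0],
    [4.65,0.45,2.25,0],
    [5.15,0.5,2.4,0],
    [5.65,0.55,2.5,0],
    [5.65,0.55,2.5,0],
  ],
)

```text
time: 12.4
ee_pos: [0.5638, 0.0539, 0.1292]
tcp_rot: [-179.0, -0.8, 8.1]
wrist_force: [-9.1, -1.9, 50.9]
opening: -0.0002
grasp_force: 25.6
```

The finger is pressing down too hard (51 N, with z blocked 9 mm high), so I'm easing upward.

Request:
servo_tool(
  moves=[
    [0,0,0.2,0],
    [0,0,0.4,0],
    [0,0,0.6,0],
    [0,0,0.75,0],
    [0,0,0.75,0],
  ],
)

```text
time: 12.82
ee_pos: [0.5611, 0.0537, 0.1297]
tcp_rot: [-179.0, -0.2, 8.1]
wrist_force: [-0.3, 0.5, 12.0]
opening: -0.0002
grasp_force: 5.7
```

Request:
servo_tool(
  moves=[
    [0.2,0,0.1,0],
    [0.5,0.05,0.2,0],
    [0.8,0.1,0.25,0],
    [1.1,0.1,0.3,0],
    [1.3,0.1,0.35,0],
    [1.3,0.1,0.4,0],
    [1.3,0.1,0.4,0],
  ],
)

```text
time: 13.4
ee_pos: [0.5731, 0.0548, 0.1319]
tcp_rot: [-178.9, -0.0, 8.1]
wrist_force: [1.2, 1.8, 5.6]
opening: -0.0001
grasp_force: 2.6
```

Request:
servo_tool(
  moves=[
    [0.3,0,0.1,0],
    [0.6,0,0.1,0],
    [0.9,0,0.2,0],
    [0.9,0,0.6,0],
    [0.9,0,1.5,0],
    [0.9,0,3,0],
    [0.9,0,6,0],
    [0.9,0,9,0],
    [0.9,0,9,0],
  ],
)

```text
time: 14.15
ee_pos: [0.5826, 0.0547, 0.2284]
tcp_rot: [-179.0, -0.4, 8.1]
wrist_force: [1.0, 0.5, 1.6]
opening: 0.0002
grasp_force: 0.0
```

Run:
```python
from h import *
o=get_obs();print(o["time"],o["ee_pos"],o["wrist_force"])
s=camera("side");t=camera("top")
a=cv2.resize(s[80:300,160:360,::-1],(400,440),interpolation=cv2.INTER_CUBIC)
b=cv2.resize(t[160:270,200:300,::-1],(400,440),interpolation=cv2.INTER_CUBIC)
cv2.imwrite("pics/v6.png",np.hstack([a,b]))
```

```text
14.15 [0.58261693 0.05473433 0.22836791] [1.00093472 0.47091676 1.56390528]
```

View pics/v6.png

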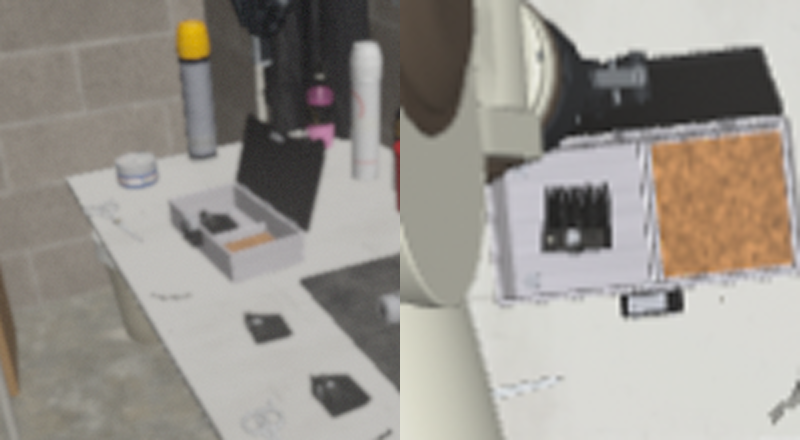

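The lid stands open. In the top crop the empty bay with cork is the right one (liner centre at about (281,211) full-scale), and the left bay holds the other guard. Now I'm moving over the tall guard with the fingers opening.

Request:
servo_tool(
  moves=[
    [0,-3,0,0],
    [-1,-7,0,0],
    [-2,-11,0,-0.03],
    [-3,-15,0,-0.05],
    [-4,-19,0,-0.08],
    [-5,-23,-1,-0.1],
    [-6,-27,-2,-0.1],
    [-6.3,-31,-3,-0.1],
    [-6.3,-35,-3,-0.1],
    [-6.3,-38.5,-3,-0.1],
    [-6.3,-38.5,-3,-0.1],
    [-6.3,-38.5,-3,-0.1],
    [-6.3,-38.5,-3,-0.1],
    [-6.3,-38.5,-3,-0.1],
  ],
  claw=0,
)

```text
time: 15.42
ee_pos: [0.5184, -0.3292, 0.1914]
tcp_rot: [-178.9, 0.0, 2.4]
wrist_force: [0.3, 0.5, 0.6]
opening: 0.0852
grasp_force: 0.0
```

Run:
```python
from h import *
o=get_obs();print(o["time"],o["ee_pos"],o["tcp_rot"],o["opening"],o["qd"].round(2))
im=camera("wrist");cv2.imwrite("pics/w7.png",im[...,::-1]);np.save("o7.npy",o,allow_pickle=True)
u,v=proj("wrist",[.49,-.328,.01],o).astype(int);print(u,v)
x,y=max(u-100,0),max(v-75,0)
cr=cv2.resize(im[y:y+150,x:x+200,::-1],(800,600),interpolation=cv2.INTER_CUBIC);cv2.imwrite("pics/v7.png",cr);print(x,y)
m=(im.max(2)<95).astype(np.uint8);k,l,st,ce=cv2.connectedComponentsWithStats(m)
for j in range(1,k):
    if st[j,4]>200: print(st[j],ce[j].round(1))
```

```text
15.4167 [ 0.51843972 -0.32921822  0.1913805 ] [-1.78907165e+02  4.47218024e-02  2.39579675e+00] 0.08520632397254113 [ 0.57 -0.48  0.08 -0.02 -0.08 -0.06]
324 190
224 115
[  112     0   485   149 52782] [335.2  67.7]
[604   0   7  50 217] [606.7  23.2]
[   0   71   59   31 1107] [22.5 88.9]
[ 609   80   31   48 1242] [626.1 104.8]
[306 172  37  39 714] [322.3 195.7]
[ 185  174   41   42 1345] [205.8 194.8]
[423 178  46  46 959] [443.5 204.1]
[ 493  183  147  104 1428] [564.3 230.6]
[  0 187  86  11 570] [ 43.3 192. ]
[  0 200  43  14 354] [ 24.3 205.2]
[   20   249   620   151 47863] [313.6 346.4]
[  0 262  31  20 321] [ 10.2 268.8]
[  0 265  43  38 643] [ 19.9 282.3]
[  0 366  23  34 368] [  7.3 385.8]
```

View pics/v7.png

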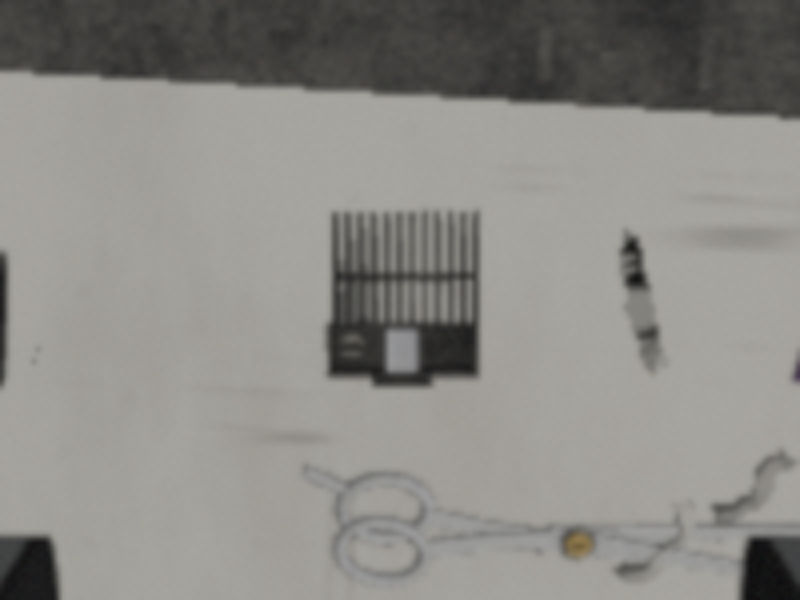

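The crop shows the tall guard square to the wrist camera, body spanning columns 307–344 and rows 168–209 full-scale, with the rib and clip toward the robot. Nothing solid stands where the fingers will go down. I'm computing its centre and height from the wrist and top views.

Run:
```python
from h import *
o=np.load("o7.npy",allow_pickle=True).item()
p,e=two(ray("wrist",(324.5,202.5),o),ray("top",(398,227)));print("clip wrist+top",p.round(4),e.round(4))
p,e=two(ray("wrist",(324.5,202.5),o),ray("side",(325.2,272)));print("clip wrist+side",p.round(4),e.round(4))
for n,uv,zs in (("backL",(307,168),(0,.02)),("backR",(343.7,168),(0,.02)),("frontL",(306.3,209),(0,.026)),("frontR",(343.5,209),(0,.026)),):
    print(n,[onz("wrist",uv,z,o).round(4) for z in zs])
for uv in ((389,215),(405,215),(389,230),(405,230)): print("top",[onz("top",uv,z).round(4) for z in (0,.02)])
print("liner",onz("top",(280.9,211),.006))
```

```text
clip wrist+top [ 0.4805 -0.3291  0.0258] 0.0003
clip wrist+side [ 0.4808 -0.3297  0.0251] 0.0015
backL [array([ 0.5156, -0.3056,  0.    ]), array([ 0.5202, -0.307 ,  0.02  ])]
backR [array([ 0.5176, -0.351 ,  0.    ]), array([ 0.5221, -0.3498,  0.02  ])]
frontL [array([ 0.4612, -0.306 ,  0.    ]), array([ 0.4712, -0.3077,  0.026 ])]
frontR [array([ 0.4635, -0.3542,  0.    ]), array([ 0.4733, -0.3523,  0.026 ])]
top [array([ 0.514 , -0.3079,  0.    ]), array([ 0.514 , -0.3053,  0.02  ])]
top [array([ 0.5135, -0.3531,  0.    ]), array([ 0.5135, -0.3498,  0.02  ])]
top [array([ 0.4717, -0.3072,  0.    ]), array([ 0.4724, -0.3047,  0.02  ])]
top [array([ 0.4712, -0.3524,  0.    ]), array([ 0.4719, -0.3491,  0.02  ])]
liner [ 0.52832903 -0.00210061  0.006     ]
```

The guard is centred at about (0.493, -0.329) with its rib top at 25–26 mm, which matches the tall one. The open fingertips measure about 34 mm behind the reported TCP. I'm descending to reported z ≈ -0.021, which puts the tips at about 12 mm, swinging down to about 5 mm as they close.

Request:
servo_tool(
  moves=[
    [-1.5,0,-3,0],
    [-2.5,0,-6,0],
    [-2.5,0,-9,0],
    [-2.5,0,-12,0],
    [-2.5,0,-15,0],
    [-2.5,0,-17,0],
    [-2.5,0,-18.5,0],
    [-2.5,0,-19.5,0],
    [-2.5,0,-20.3,0],
    [-2.5,0,-21,0],
    [-2.5,0,-21.2,0],
    [-2.5,0,-21.2,0],
  ],
)

```text
time: 16.47
ee_pos: [0.4936, -0.3302, -0.0203]
tcp_rot: [-178.9, 0.0, 2.4]
wrist_force: [-0.4, -0.1, 0.0]
opening: 0.0854
grasp_force: 0.0
```

Request:
servo_tool(
  moves=[
    [0,0,0,0],
    [0,0,0,0],
    [0,0,0,0],
    [0,0,0,0],
    [0,0,0,0],
    [0,0,0,0],
    [0,0,0,0],
    [0,0,0,0],
    [0,0,0,0],
    [0,0,0,0],
  ],
  claw=0.7,
  force=20,
)

```text
time: 17.3
ee_pos: [0.4938, -0.3306, -0.0197]
tcp_rot: [-179.0, -0.0, 2.3]
wrist_force: [0.1, 0.4, 5.5]
opening: 0.0458
grasp_force: 21.6
```

Gripped at 45.8 mm, with the fingertips just touching the worktop at z = -0.0197. I'm lifting and checking.

Request:
servo_tool(
  moves=[
    [0,0,0.3,0],
    [0,0,1,0],
    [0,0,2,0],
    [0,0,4,0],
    [0,0,7,0],
    [0,0,10,0],
    [0,0,12,0],
    [0,0,12,0],
  ],
)

```text
time: 17.97
ee_pos: [0.4952, -0.3315, 0.1057]
tcp_rot: [-179.2, -0.3, 2.3]
wrist_force: [-0.1, -0.4, 0.5]
opening: 0.0458
grasp_force: 21.0
```

Run:
```python
from h import *
o=get_obs();print(o["time"],o["ee_pos"],o["tcp_rot"],o["opening"],o["grasp_force"])
im=camera("wrist");s=camera("side")
a=cv2.resize(im[130:330,190:450,::-1],(520,400),interpolation=cv2.INTER_CUBIC)
u,v=proj("side",o["ee_pos"]).astype(int);print(u,v)
b=cv2.resize(s[max(v-70,0):max(v-70,0)+100,u-35:u+35,::-1],(280,400),interpolation=cv2.INTER_CUBIC)
cv2.imwrite("pics/v8.png",np.hstack([a,b]))
```

```text
17.9667 [ 0.49524083 -0.33154683  0.10574727] [-179.20305835   -0.33322183    2.34143413] 0.04575325654430373 21.043377220630646
331 236
```

View pics/v8.png

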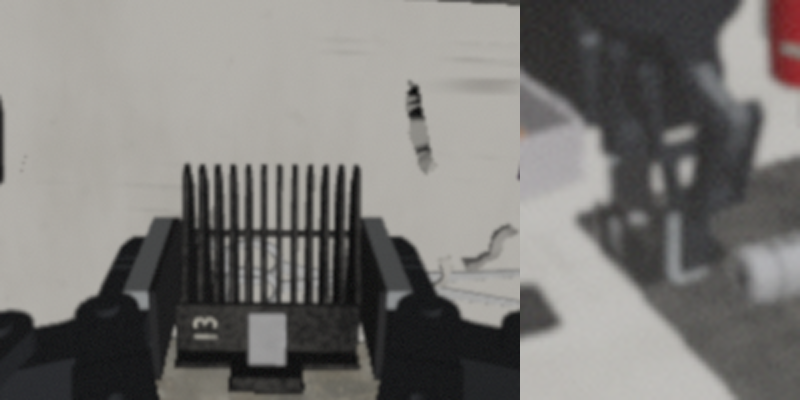

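The wrist view shows the guard held level and centred between the pads, clear of the table. I'm carrying it over the empty right bay.

Request:
servo_tool(
  moves=[
    [0,2,0,0],
    [0.3,5,0,0],
    [0.6,8.5,0,0.01],
    [0.9,12,0,0.02],
    [1.2,15.5,0,0.03],
    [1.5,19,0,0.04],
    [1.8,22.5,0,0.055],
    [2.1,26,0,0.055],
    [2.4,29,0,0.055],
    [2.7,31.5,0,0.055],
    [2.8,32.7,0,0.055],
    [2.8,32.7,0,0.055],
    [2.8,32.7,0,0.055],
    [2.8,32.7,0,0.055],
  ],
)

```text
time: 19.23
ee_pos: [0.5212, -0.0042, 0.0991]
tcp_rot: [-179.0, 0.1, 5.5]
wrist_force: [-0.6, 0.4, -0.2]
opening: 0.0458
grasp_force: 21.0
```

Run:
```python
from h import *
o=get_obs();print(o["time"],o["ee_pos"],o["tcp_rot"],o["opening"],o["grasp_force"],o["q"].round(1))
im=camera("wrist")
h=cv2.cvtColor(im,cv2.COLOR_RGB2HSV);m=((h[...,0]>5)&(h[...,0]<22)&(h[...,1]>90)).astype(np.uint8)
k,l,st,ce=cv2.connectedComponentsWithStats(m)
for j in range(1,k):
    if st[j,4]>150:
        x,y,w,hh,_=st[j];print(st[j],[onz("wrist",p,.006,o).round(3) for p in ((x,y),(x+w,y),(x,y+hh),(x+w,y+hh))])
```

```text
19.2333 [ 0.52115942 -0.00418614  0.09910059] [-1.78953107e+02  7.15402245e-02  5.46118452e+00] 0.04581996037698455 21.04267716407776 [ -1.1   0.5  -6.8  82.9   1.  173.5]
[ 268  128  107  101 9661] [array([0.572, 0.05 , 0.006]), array([ 0.581, -0.042,  0.006]), array([0.476, 0.047, 0.006]), array([ 0.487, -0.056,  0.006])]
[  0 301  50  30 830] [array([0.357, 0.341, 0.006]), array([0.365, 0.282, 0.006]), array([0.314, 0.353, 0.006]), array([0.322, 0.291, 0.006])]
```

The liner is centred under the tool (columns 268–375, tool at 323), so I'm lowering.

Request:
servo_tool(
  moves=[
    [0.2,0.2,-2.5,0],
    [0.3,0.2,-5,0],
    [0.3,0.2,-7,0],
    [0.3,0.2,-8.5,0],
    [0.3,0.2,-9.5,0],
    [0.3,0.2,-10.2,0],
    [0.3,0.2,-10.6,0],
    [0.3,0.2,-10.9,0],
    [0.3,0.2,-11.1,0],
    [0.3,0.2,-11.1,0],
    [0.3,0.2,-11.1,0],
  ],
)

```text
time: 20.2
ee_pos: [0.5248, -0.0013, -0.0108]
tcp_rot: [-178.9, -0.0, 5.5]
wrist_force: [0.6, -0.1, -0.5]
opening: 0.0458
grasp_force: 21.0
```

Request:
servo_tool(
  moves=[
    [0,0,-0.1,0],
    [0,0,-0.2,0],
    [0,0,-0.2,0],
  ],
)

```text
time: 20.45
ee_pos: [0.5245, -0.0013, -0.0134]
tcp_rot: [-178.9, 0.0, 5.5]
wrist_force: [0.2, -0.5, -0.0]
opening: 0.0452
grasp_force: 21.0
```

Request:
servo_tool(
  moves=[
    [0,0,-0.05,0],
    [0,0,-0.1,0],
    [0,0,-0.1,0],
  ],
)

```text
time: 20.7
ee_pos: [0.5245, -0.0013, -0.0137]
tcp_rot: [-178.9, -0.0, 5.5]
wrist_force: [-4.0, -0.3, 6.0]
opening: 0.0454
grasp_force: 21.8
```

Contact with the liner at 6 N. I'm opening the fingers a little and retreating.

Request:
servo_tool(
  moves=[
    [0,0,0.05,0],
    [0,0,0.1,0],
    [0,0,0.1,0],
    [0,0,0.1,0],
    [0,0,0.1,0],
    [0,0,0.1,0],
  ],
  claw=0.35,
)

```text
time: 21.2
ee_pos: [0.5244, -0.0013, -0.0135]
tcp_rot: [-178.9, 0.0, 5.5]
wrist_force: [-0.2, -0.2, 0.3]
opening: 0.0553
grasp_force: 0.0
```

Request:
servo_tool(
  moves=[
    [0,0,0.3,0],
    [0,0,0.8,0],
    [0,0,1.5,0],
    [0,0,3,0],
    [0,0,5,0],
    [0,0,8,0],
    [0,0,11,0],
    [0,0,14,0],
    [-2,-4,17,0],
    [-4,-8,20,0],
    [-4,-11,20,0],
    [-4,-14,20,0],
    [-4,-14,20,0],
    [-4,-14,20,0],
    [-4,-14,20,0],
  ],
)

```text
time: 22.45
ee_pos: [0.4844, -0.1412, 0.1869]
tcp_rot: [-178.9, 0.0, 5.4]
wrist_force: [-0.3, 0.8, -0.7]
opening: 0.0555
grasp_force: 0.0
```

Run:
```python
from h import *
o=get_obs();print(o["time"],o["ee_pos"],o["wrist_force"])
t=camera("top");s=camera("side")
cv2.imwrite("pics/t9.png",t[...,::-1]);cv2.imwrite("pics/s9.png",s[...,::-1])
a=np.radians(5.4);C=np.array([.5285,-.0022])
for n,i in (("top",t),("side",s)):
    h=cv2.cvtColor(i,cv2.COLOR_RGB2HSV);m=((h[...,0]>5)&(h[...,0]<22)&(h[...,1]>90)).astype(np.uint8)
    u,v=proj(n,[*C,.006]).astype(int);r=22
    M=m[v-r:v+r,u-r:u+r];ys,xs=np.nonzero(M);print(n,"cork px",len(xs),xs.min()+u-r,xs.max()+u-r,ys.min()+v-r,ys.max()+v-r)
    hull=cv2.convexHull(np.stack([xs,ys],1).astype(np.int32));F=np.zeros_like(M);cv2.fillConvexPoly(F,hull,1)
    D=(F==1)&(i[v-r:v+r,u-r:u+r].max(2)<95);y2,x2=np.nonzero(D);c=(x2.mean()+u-r,y2.mean()+v-r);w=onz(n,c,.02)
    print(n,"dark px",D.sum(),c,x2.min()+u-r,x2.max()+u-r,y2.min()+v-r,y2.max()+v-r,"->",w.round(4),"offset",w[:2]-C)
g=t[175:245,205:310].max(2)
print("old guard px in left bay vs earlier etc skipped")
for nm,uv in (("short",(343,233.7)),("trimmer",(362,160))):
    t0=cv2.imread("pics/top0.png");x,y=int(uv[0]),int(uv[1]);d=cv2.absdiff(t0[y-30:y+30,x-15:x+15],t[y-30:y+30,x-15:x+15,::-1]);print(nm,"mean diff",d.mean())
```

```text
22.45 [ 0.48437154 -0.1412297   0.1869011 ] [-0.28999314  0.83651123 -0.68902074]
top cork px 529 263 294 193 228
top dark px 193 (np.float64(279.8238341968912), np.float64(211.59585492227978)) 273 291 201 225 -> [ 0.5265 -0.001   0.02  ] offset [-0.00199703  0.00121216]
side cork px 10 289 293 198 199<stdin>:11: RuntimeWarning: Mean of empty slice.
  ret = ret.dtype.type(ret / rcount)
Traceback (most recent call last):
ValueError: zero-size array to reduction operation minimum which has no identity
```

```bash
python3 -c "
from workcell import *
print(job_done())"
```

```text
the job is handed in; nothing more can be done
None
```

I've handed the job in: the lid was opened slowly and left open, and the tall guard lies released on the cork liner in the right bay, about 2 mm from centre in the top view; the short guard and the trimmer were not re-measured at the end (that check crashed), nor was the guard in the case, though I never reached for any of them.

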